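# Hold a sample tube in the V-cradle of the bench tube marker

## Robot

A 6-joint arm with a two-finger parallel gripper is mounted at the origin on the work surface. World frame = base frame: x ahead of the robot, y to its left, z up, the work surface at z = 0. Lengths are in m, angles in degrees, forces in N, time in s.
With the tool pointing down it reaches from about 0.4 to 0.825 m from the base axis. Payload 7 kg.
Tool frame: the origin (TCP) lies on the centre line of the jaws, within the pads' length; the fingertips stand 8 mm ahead of it and the grasp point (between the pads) lies 11 mm behind it; z points along the fingers, y is the line along which they close (so a half turn about z gives the same grasp; the last joint's range is limited). The gripper opens to 88 mm and grips with 3 to 60 N. Pads are 19 mm wide; open, the fingers measure 130 mm over their backs; the gripper's body (78 mm by 193 mm) begins 47 mm behind the grasp point.
Start: joints at [-51.102, 20.546, 0.682, 0, -70.136, -16.507], TCP at [0.257, -0.624, 0.235] pointing down, gripper open.
Joint ranges: [-176.03, 176.03], [-82.01, 121.73], [-58.28, 71.71], [-173.87, 95.51], [-174.79, -0.11], [-173.66, 173.66]. Speed limits (degrees/s): [136.94, 136.94, 172.46, 180, 180, 180].

## Interface

Orientations are given as [roll, pitch, yaw] about the fixed x, y, z axes, in that order (R = Rz(yaw) Ry(pitch) Rx(roll)).
In Python, from plant import ctrl, vision gives the robot as it stands. The module is installed in compiled form; this text tells all that it offers.
- The arm moves only by the tool move_arm, never from a script. Its argument "moves" is one flat list of numbers, 7 for each row, row after row: the finger opening in cm, from 0 to 8.76, then the shift along the tool's x, y, z in cm, then the turn, a rotation vector about the tool's x, y, z in rad. A call has 1 to 8 rows; each row shifts and turns the commanded pose from where the row before left it, along the tool's axes as they then stand; what a row does not reach is not made up. A row lasts 1/10 s, in which the tool goes at most 50 mm and 8.59 degrees, less where a joint would pass 70% of its speed; a pose out of reach is approached as far as the arm can. A call with a gripper value outside its range is refused whole. The fingers move at their own pace and stop on an object; the grip force is fixed at half the most. Time passes only in rows, so rows that do not move let the fingers close. It gives the time, the measured TCP pose, the force, the opening and the grip force at its end, in the units of the state.
- ctrl.get_obs(): the state, without advancing time (a new reading comes with each control period).
- vision.snapshot(name): name is "scene" or "top" or "wrist"; returns (picture, depth): 384x512x3 uint8, red, green, blue; 384x512 float32, m along the optical axis (not along the pixel's ray), 0 where there is no reading.
- vision.camera_model(name): a dict with "vertical_fov" (degrees; the focal length in pixels is half the picture's height over the tangent of half this angle, whatever the lens; pixels are square), "cx", "cy" (the principal point, pixels), "cam_to_world" (4x4, takes a point from camera to world coordinates). Camera axes: x right, y down, z forward; pixel columns grow to the right and rows downward; lengths in m; the calibration is good to about 2 mm. The wrist camera is an equidistant fisheye: a pixel r from the principal point sees the ray r / f radians off the axis. A picture is of the moment at which its call begins: read the wrist's pose just before it. camera_model takes no time and is no camera call; for the wrist camera it gives the pose at the moment of the call.
- ctrl.close_job(): hands the job in; it is judged then, once.
The state is a dict: "clock": time; "joint_pos": joint angles; "qvel": joint speeds; "tau": joint torques, N m; "tool_pos": TCP position; "orientation": TCP orientation; "force": force on the tool from outside, world axes, zero at the start; "moment": the same for the moment, N m; "opening": finger opening in m; "gripper_force": force on a finger pad.
Only numpy, scipy, OpenCV 4.12 (cv2) and the standard library are available. Lean on these libraries where they do the work, as an engineer would, in place of code of your own. Each camera call takes 0.05 s, during which the arm holds its last target. There are 200 camera calls.

## Task

Take the blue-capped sample tube from the tube rest and lay it in the V-cradle of the tube marker, flat end right up against the end stop, cap overhanging the open end, and let go of it. Then swing the red-handled hold-down lever fully down to its stop so that its roller presses the tube onto both faces of the V, and finish while still holding the lever fully down: it has no latch and springs open when let go. Leave the two white-capped tubes, the culture dish and the dropper bottle where they are.

Things in the scene. Friction and masses are not known exactly. Their poses are not given: they have to be found in the camera images.
- tube: the tube to mark: amber, rigid, blank white label, blue screw cap. Body 30 mm diameter, 104 mm long; cap 36 mm diameter, 16 mm long; 50 to 100 g. Origin on its axis at the grip point, 54 mm from the flat end; x along the axis to the flat end (cap at x -50 to -66 mm). May be turned about its own axis. Starts lying level in the rest, axis 35 mm above the bench.
- tube_end (a point): centre of the tube's flat end, 54 mm from the tube's origin
- rest: fixed blue tube rest, 130 x 226 mm, floor 6 mm thick, origin under its centre. Tubes lie along its x, caps to -x, in three places 72 mm apart (y -72, 0, 72 mm; who lies where varies), on two 10 mm wide cross-bars at x -36 and 36 mm (tops 20 mm high) between pegs 34 mm high; free for fingers between the bars.
- marker: fixed bench tube marker. Origin on the bench under the middle of the V-cradle; y along the V, x from the operator's side to the white console. Base plate x -85 to 155, y -75 to 75 mm, 12 mm high; console from x 58 mm, 64 mm high (98 mm beyond x 112); hinge cheeks at x 64 to 86 mm, 86 mm high.
- seat (a point): where the seated tube's origin belongs: marker (0, 0, 60) mm, on the line of a seated tube's axis (tube top then 75 mm high), the tube's x pointing along the marker's -y. The V-cradle is two saddles, each 18 mm wide, at y -35 and 35 mm, with a 52 mm gap between them for the fingers (gap floor 22 mm high).
- stop (a point): middle of the end stop's inner face, marker (0, -54, 60) mm: a steel plate 38 mm wide, 72 mm high, against which the tube's flat end goes; the cap then lies beyond the other saddle, at y 50 to 66 mm
- face_front: the front (-x side) 45 degree faces of both V-saddles; frame as marker. The 90 degree V has its bottom line at x 0, 39 mm high, and the face tops at x -17 and 17 mm, 56 mm high.
- face_rear: the rear (+x side) faces of both V-saddles, mirror image of the front ones; frame as marker
- lever (a joint): hold-down lever (rad): 0 = fully down, level, on its lower stop; grows as it rises. A return spring keeps it at its open stop, 1.7, just past upright and leaning to the console. Hinge axis along the marker's y. About 1 N at the handle starts it down; holding it fully down on a seated tube takes about 9 N downward at the handle. No latch.
- hinge (a point): centre of the lever's hinge: marker (75, 0, 75) mm
- handle (a point): centre of the red cross-handle at the lever's end, a round bar 22 mm diameter and 36 mm long with flat ends, lying along the marker's y, 150 mm from the hinge: at lever angle a it is at marker (75 - 150 cos a, 0, 75 + 150 sin a) mm. The lever's bar is 14 mm wide, 10 mm thick, arched 26 mm above the line from hinge to handle.
- roller: the lever's black rubber pressure roller, 16 mm diameter, 24 mm long, in a sprung fork under the lever, 75 mm from the hinge; turns freely about its axis, which lies along the marker's y; origin at its centre. It meets a seated tube at a lever angle of about 0.08; with the lever fully down its spring is pressed in 6 mm and pushes with about 12 N.
- tube_b: same size and shape as tube but with a white cap; bystander, lying in another place of the rest
- tube_c: same size and shape as tube but with a white cap; bystander, lying in another place of the rest
- dish: closed culture dish, 91 mm diameter, 15 mm high, lying on the bench; bystander
- dropper: white dropper bottle with a red top, 28 mm diameter, 80 mm high, standing on the bench; bystander
Things that resemble listed ones, but are neither listed nor needed, are in the scene too. Leave any purple look-alike of the tube alone.

How it is judged:
By the outcome, as a careful person would: the job done as asked, in the order asked, and still so for the second after the job is handed in, while the arm keeps its last pose, push and grip.
It also fails if it takes over 58 s, if anything falls off the work surface, if the arm or the gripper's body presses on something with over 40 N, if the wrist force passes 120 N, or if a joint passes its speed limit or range.

## Working session

There is one attempt and no reset: what is moved stays moved. The work goes in short steps, Python scripts to look and compute and a tool call to move; the robot and the scene stay as the last step left them, time stands still between calls to the robot, and variables do not carry over. Pictures are saved under pics/ and viewed, at most 12 in all, crops included, and the job is handed in when it is done.

Besides the shell and the picture viewer there is one more tool, called after "Request:" as name(argument=value, ...) on one line, values as JSON. move_arm: Moves the arm, as the interface text tells. Its arguments: {"type":"object","properties":{"moves":{"type":"array"}},"required":["moves"]}

```bash
mkdir -p pics; ls
python3 - <<'E'
from plant import ctrl, vision
import cv2, numpy as np
for n in ("scene","top"):
    p,d=vision.snapshot(n); np.savez(n,p=p,d=d); cv2.imwrite(f"pics/{n}0.png",p[:,:,::-1])
    m=vision.camera_model(n); print(n,m["vertical_fov"],m["cx"],m["cy"],np.round(m["cam_to_world"],4).tolist(),(d==0).mean())
o=ctrl.get_obs();print(o)
E
```

```text
pics
scene 42.097022950297955 257.69823742428935 184.6176067768268 [[-0.198, 0.593, -0.7805, 1.411], [0.9801, 0.1306, -0.1495, 0.1117], [0.0133, -0.7945, -0.6071, 0.7748], [0.0, 0.0, 0.0, 1.0]] 0.005320231119791667
top 45.52894193888554 252.11187307152676 194.05586501832116 [[0.0247, -0.9949, 0.0977, 0.4302], [-0.9997, -0.0242, 0.0072, -0.0354], [-0.0048, -0.0978, -0.9952, 1.0767], [0.0, 0.0, 0.0, 1.0]] 0.004079182942708333
{'clock': 0.1, 'joint_pos': array([-5.11065594e+01,  2.05860454e+01,  6.39276795e-01, -1.82593534e-02,
       -7.01351734e+01, -1.65069005e+01]), 'qvel': array([-0.01166978, -0.19744196,  0.1005154 ,  0.0466037 ,  0.02509955,
       -0.00075379]), 'tau': array([-1.43230507e-03, -5.84162557e+01,  2.93747842e+01,  7.01533914e+00,
        1.01850060e-02, -6.09446693e-05]), 'tool_pos': array([ 0.25689513, -0.62374688,  0.23373116]), 'orientation': array([ 1.79916557e+02, -6.82593514e-03, -1.57619672e+02]), 'force': array([-0.15818675, -0.38529103,  0.53302257]), 'moment': array([0.02965181, 0.00117642, 0.01032063]), 'gripper_force': 0.0, 'opening': 0.08759377165251143}
```

View pics/scene0.png

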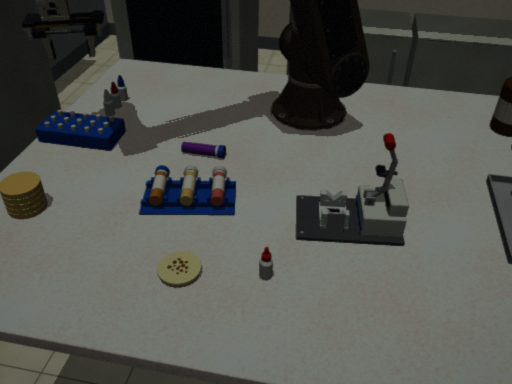

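View pics/top0.png

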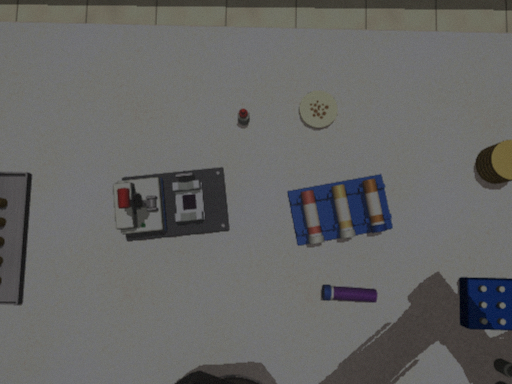

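The scene shows the rest with three tubes at (190,190), the blue-capped one leftmost with its cap at (161,171) and amber end at (157,198). The marker is at (350,215) with its red handle at (389,141).
In the top view the tube runs from (372,182) to a blue cap at (378,228). The marker plate is around (175,203).
Things it could be confused with: the purple look-alike with a blue cap at top (350,294), and the white-capped tubes at top (312,217) and (344,211). I choose top (375,205) and will check it in a close crop.

```bash
cat > h.py <<'E'
import numpy as np, cv2
from plant import ctrl, vision
def cloud(d,m):
    h,w=d.shape; f=h/2/np.tan(np.radians(m["vertical_fov"])/2)
    v,u=np.mgrid[:h,:w]
    P=np.stack([(u-m["cx"])/f*d,(v-m["cy"])/f*d,d,np.ones_like(d)],-1)
    return (P@m["cam_to_world"].T)[...,:3]
def ray(n,u,v,z):
    m=vision.camera_model(n); f=192/np.tan(np.radians(m["vertical_fov"])/2)
    T=m["cam_to_world"]; r=T[:3,:3]@[(u-m["cx"])/f,(v-m["cy"])/f,1]; o=T[:3,3]
    return o+r*(z-o[2])/r[2]
E
python3 - <<'E'
from h import *
z=np.load("top.npz"); p,d=z["p"],z["d"]; m=vision.camera_model("top"); C=cloud(d,m)
hsv=cv2.cvtColor(p,cv2.COLOR_RGB2HSV)
for (u,v) in [(375,190),(376,200),(378,227),(344,210),(312,215),(220,230),(130,235),(217,175),(187,186),(187,215),(189,202),(123,198),(450,60),(390,228)]:
    print((u,v),np.round(C[v,u],4),hsv[v,u])
bl=cv2.inRange(hsv,(105,120,50),(125,255,255)); bl[:,:280]=0;bl[250:]=0;bl[:,400:]=0
# rest floor corners
c=max(cv2.findContours(bl,cv2.RETR_EXTERNAL,cv2.CHAIN_APPROX_NONE)[0],key=cv2.contourArea)
r=cv2.minAreaRect(c); print("rest",r); 
for b in cv2.boxPoints(r): print(b,np.round(ray("top",*b,0.006),4))
# marker plate
dk=((hsv[...,2]<75)*255).astype(np.uint8); dk[:,:100]=0;dk[:,240:]=0;dk[:155]=0;dk[250:]=0
c=max(cv2.findContours(dk,cv2.RETR_EXTERNAL,cv2.CHAIN_APPROX_NONE)[0],key=cv2.contourArea)
r=cv2.minAreaRect(c); print("plate",r)
for b in cv2.boxPoints(r): print(b,np.round(ray("top",*b,0.012),4))
a=cv2.resize(p[155:255,285:400,::-1],None,fx=4,fy=4,interpolation=cv2.INTER_CUBIC)
b=cv2.resize(p[155:255,105:240,::-1],None,fx=2.5,fy=4,interpolation=cv2.INTER_CUBIC)
b=cv2.resize(p[155:255,105:240,::-1],(337,250)); b=cv2.copyMakeBorder(b,0,150,0,0,cv2.BORDER_CONSTANT)
cv2.imwrite("pics/crop1.png",cv2.convertScaleAbs(np.hstack([a,b])[:600,:800],alpha=1.6))
E
```

```text
(375, 190) [ 0.5471 -0.3052  0.0479] [ 14 152  84]
(376, 200) [ 0.524  -0.3059  0.0537] [ 30   2 110]
(378, 227) [ 0.4637 -0.3107  0.0522] [111 169  83]
(344, 210) [ 0.5002 -0.2356  0.0476] [150   2 112]
(312, 215) [ 0.487  -0.1635  0.0499] [ 30   4 114]
(220, 230) [0.4491 0.045  0.0082] [30  6 43]
(130, 235) [0.4324 0.2535 0.0111] [158  26  39]
(217, 175) [0.5773 0.0556 0.0146] [120  20  50]
(187, 186) [0.5471 0.1215 0.0375] [60  9 83]
(187, 215) [0.4804 0.1177 0.0457] [60  6 86]
(189, 202) [0.5118 0.1179 0.0211] [160  48  32]
(123, 198) [0.4996 0.209  0.2357] [  0 175  96]
(450, 60) [ 0.8738 -0.4992  0.0022] [ 40   7 113]
(390, 228) [ 0.4637 -0.3516  0.0039] [110 115  69]
rest ((339.9759826660156, 209.8679962158203), (55.54393005371094, 96.59813690185547), 79.69515228271484)
[287.488   191.18399] [ 0.5441 -0.1107  0.006 ]
[382.52798 173.90399] [ 0.5905 -0.334   0.006 ]
[392.46396 228.552  ] [ 0.4625 -0.3567  0.006 ]
[297.42398 245.832  ] [ 0.4169 -0.136   0.006 ]
plate ((174.32968139648438, 203.98812866210938), (64.02928161621094, 104.2871322631836), 84.12260437011719)
[119.181915 177.4813  ] [0.5662 0.2855 0.012 ]
[222.92084 166.80228] [0.5974 0.0425 0.012 ]
[229.47745 230.49496] [0.4485 0.0227 0.012 ]
[125.738525 241.17398 ] [0.4179 0.2624 0.012 ]
```

View pics/crop1.png

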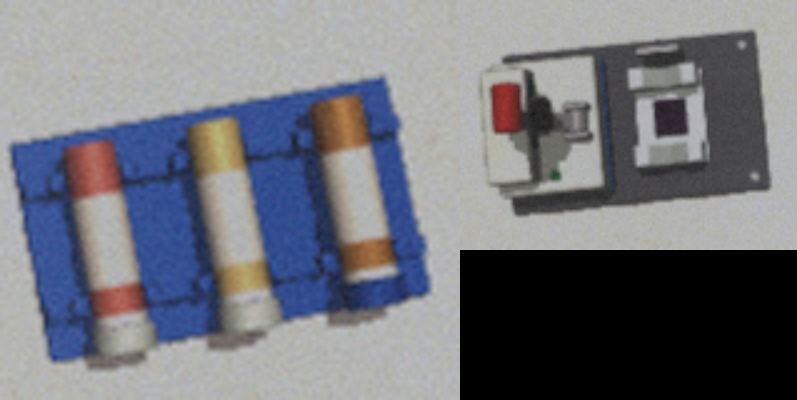

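The crop confirms the choice: amber tube with a blue cap, at crop (355,200). The V gap is at crop (670,117) and the roller fork at (578,120). Next I look at how the gripper body sits, because it might hit the upright lever.

Run:
```python
from h import *
from scipy.spatial.transform import Rotation as R
z=np.load("top.npz"); C=cloud(z["d"],vision.camera_model("top"))
zs=np.load("scene.npz"); S=cloud(zs["d"],vision.camera_model("scene"))
o=np.array([.5117,.1168]); X=np.array([-.132,.991]); Y=np.array([-.991,-.132])
for nm,Q in (("top",C),("scene",S)):
    q=Q[(np.abs(Q[...,:2]-o)<.25).all(-1)]; mx=(q[:,:2]-o)@X; my=(q[:,:2]-o)@Y
    for lo in range(70,240,20):
        s=(np.abs(my)<.06)&(q[:,2]>lo/1e3)&(q[:,2]<(lo+20)/1e3)&(mx>0)
        if s.sum()>5: print(nm,lo,s.sum(),np.round(np.percentile(mx[s],[2,50,98])*1e3),np.round(np.percentile(my[s],[2,50,98])*1e3))
ob=ctrl.get_obs(); p,d=vision.snapshot("wrist"); m=vision.camera_model("wrist")
Rt=R.from_euler("xyz",ob["orientation"],degrees=True).as_matrix()
T=m["cam_to_world"]; print(m["vertical_fov"],m["cx"],m["cy"],"cam in tool",np.round(Rt.T@(T[:3,3]-ob["tool_pos"]),4),np.round(Rt.T@T[:3,:3],3).tolist())
# gripper body points from scene in tool frame
q=(S.reshape(-1,3)-ob["tool_pos"])@Rt; k=(np.abs(q[:,:2])<.16).all(1)&(q[:,2]<.02)&(q[:,2]>-.25)
for lo in range(-160,20,20):
    s=k&(q[:,2]>lo/1e3)&(q[:,2]<(lo+20)/1e3)
    if s.sum()>5: print("grip z",lo,s.sum(),np.round(np.percentile(q[s],[2,98],axis=0)[:,:2]*1e3).tolist())
a=cv2.resize(zs["p"][0:90,10:130,::-1],(480,360)); b=cv2.resize(p[:,:,::-1],(320,240)); b=cv2.copyMakeBorder(b,0,120,0,0,cv2.BORDER_CONSTANT)
cv2.imwrite("pics/grip.png",cv2.convertScaleAbs(np.hstack([a,b]),alpha=1.8))
```

```text
top 70 240 [  4.  78. 136.] [-58.   2.  49.]
top 90 636 [ 88. 132. 151.] [-49.  14.  48.]
top 130 21 [ 80.  96. 106.] [-15.   4.  14.]
top 150 152 [ 80.  89. 100.] [-16.  -0.  15.]
top 210 59 [ 84.  86. 105.] [-16.   4.  17.]
top 230 176 [ 86.  94. 103.] [-17.  -1.  16.]
scene 70 360 [  9. 111. 150.] [-58. -22.  13.]
scene 90 586 [ 89. 130. 151.] [-52. -10.  42.]
scene 110 46 [101. 105. 112.] [-11.  -7.   4.]
scene 130 79 [ 80. 108. 124.] [-19.  -7.   2.]
scene 150 154 [ 80.  97. 117.] [-17.  -6.  11.]
scene 170 41 [107. 113. 120.] [-11.  -8.   1.]
scene 190 42 [ 98. 106. 113.] [-11.  -8.  -4.]
scene 210 79 [ 84.  92. 105.] [-21. -18.  13.]
scene 230 91 [ 86.  94. 103.] [-20.  -6.  15.]
65.70646984690485 256.52927491082335 189.72029781495428 cam in tool [ 0.0667  0.     -0.1504] [[-0.001, -0.969, -0.247], [1.0, -0.001, -0.0], [-0.0, -0.247, 0.969]]
grip z -160 125 [[-44.0, -48.0], [-15.0, 16.0]]
grip z -140 256 [[-27.0, -49.0], [19.0, 17.0]]
grip z -120 620 [[-39.0, -93.0], [35.0, 93.0]]
grip z -100 619 [[-42.0, -91.0], [23.0, 95.0]]
grip z -80 429 [[-42.0, -85.0], [27.0, 88.0]]
grip z -60 101 [[-33.0, -67.0], [5.0, 77.0]]
grip z -40 131 [[-16.0, -61.0], [8.0, 63.0]]
grip z -20 111 [[-16.0, -58.0], [8.0, 60.0]]
grip z 0 29 [[-14.0, -58.0], [8.0, 59.0]]
```

View pics/grip.png

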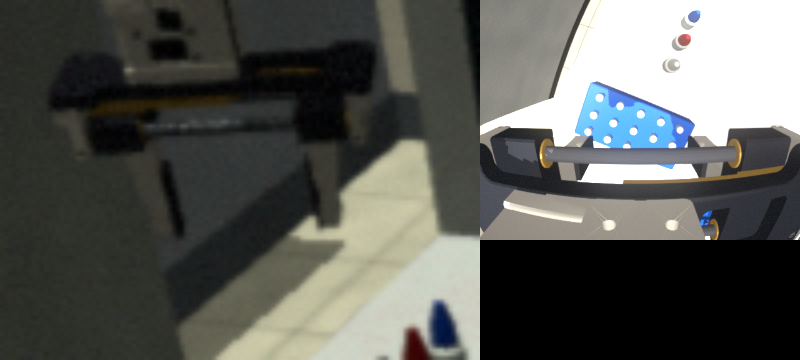

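The gripper body is long along tool y (±95 mm) and starts about 58 mm behind the TCP. The raised lever and roller reach down to marker x ≈ 80 mm, so I will place the tube with the tool tilted about 30° about the tube axis. First I move over the tube.

```bash
cat >> h.py <<'E'
from scipy.spatial.transform import Rotation as R
def go(pos,rpy):
    "shift (cm) in present tool axes to pos; then the turn (rad) in tool axes"
    o=ctrl.get_obs(); A=R.from_euler("xyz",o["orientation"],degrees=True); B=R.from_euler("xyz",rpy,degrees=True)
    print("at",np.round(o["tool_pos"],4),np.round(o["orientation"],2),"F",np.round(o["force"],1),"clk",o["clock"])
    print("shift cm",np.round(A.inv().apply(np.array(pos)-o["tool_pos"])*100,2),"turn rad",np.round((A.inv()*B).as_rotvec(),4))
E
python3 -c "
from h import *
go([.5176,-.305,.16],[180,0,-168.8])"
```

```text
at [ 0.2569 -0.6238  0.2338] [ 1.7993e+02 -1.0000e-02 -1.5761e+02] F [-0.  -0.4  0.4] clk 0.15
shift cm [-36.24  19.54   7.4 ] turn rad [ 0.0013 -0.0003  0.1953]
```

Request:
move_arm(moves=[5.2,-3,1.6,0.6,0,0,0,5.2,-3,1.6,0.6,0,0,0,5.2,-3,1.6,0.6,0,0,0,5.2,-3,1.6,0.6,0,0,0,5.2,-3,1.6,0.6,0,0,0,5.2,-3,1.6,0.6,0,0,0,5.2,-3,1.6,0.6,0,0,0,5.2,-3,1.6,0.6,0,0,0])

```text
clock: 0.95
tool_pos: [0.4309, -0.413, 0.1862]
orientation: [180.0, -0.0, -157.6]
force: [-0.5, -0.4, 0.4]
opening: 0.052
gripper_force: 0.0
```

Request:
move_arm(moves=[5.2,-3,1.6,0.6,0,0,0,5.2,-3,1.6,0.6,0,0,0,5.2,-3,1.6,0.6,0,0,0,5.2,-3.2,1.9,0.8,0,0,0,5.2,0,0,0,0,0,0.1,5.2,0,0,0,0,0,0.095,5.2,0,0,0,0,0,0])

```text
clock: 1.65
tool_pos: [0.5176, -0.3054, 0.1602]
orientation: [180.0, -0.0, -168.8]
force: [0.1, -0.3, -0.3]
opening: 0.052
gripper_force: 0.0
```

```bash
cat >> h.py <<'E'
def wcast(u,v,z,m=None):
    m=m or vision.camera_model("wrist"); f=192/np.tan(np.radians(m["vertical_fov"])/2)
    du,dv=u-m["cx"],v-m["cy"]; r=np.hypot(du,dv); t=r/f
    c=np.array([np.sin(t)*du/r,np.sin(t)*dv/r,np.cos(t)]); T=m["cam_to_world"]; w=T[:3,:3]@c
    return T[:3,3]+w*(z-T[2,3])/w[2]
E
python3 - <<'E'
from h import *
go([.5176,-.305,.16],[180,0,-168.8])
p,d=vision.snapshot("wrist"); np.savez("w1",p=p,d=d,**{k:v for k,v in vision.camera_model("wrist").items()})
cv2.imwrite("pics/w1.png",p[:,:,::-1])
E
```

```text
at [ 0.5176 -0.3054  0.1602] [ 1.7998e+02 -4.0000e-02 -1.6882e+02] F [ 0.1 -0.3 -0.3] clk 1.65
shift cm [-0.01  0.04  0.02] turn rad [ 0.0004 -0.0006 -0.0003]
```

View pics/w1.png

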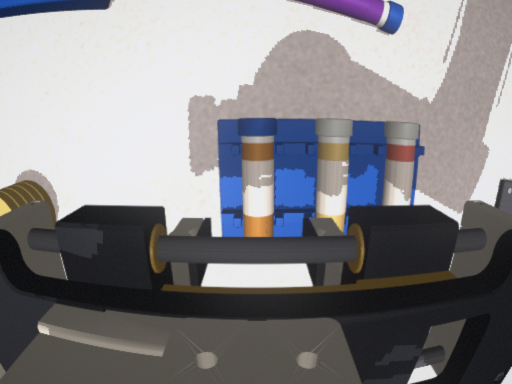

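The wrist view shows the blue cap at (258,127), the amber body down to (258,235), and the white caps at (334,127) and (400,130). I measure the axis and the cap/body junction.

Run:
```python
from h import *
z=np.load("w1.npz"); p=z["p"]; m=dict(vertical_fov=float(z["vertical_fov"]),cx=float(z["cx"]),cy=float(z["cy"]),cam_to_world=z["cam_to_world"])
hsv=cv2.cvtColor(p,cv2.COLOR_RGB2HSV)
pts=[]
for v in range(146,230,4):
    nb=~((hsv[v,:,0]>100)&(hsv[v,:,0]<130)&(hsv[v,:,1]>110)); 
    l=258
    while nb[l]: l-=1
    r=258
    while nb[r]: r+=1
    if r-l<45: pts.append(wcast((l+r)/2,v,.035,m)); print(v,l,r,np.round(pts[-1],4))
pts=np.array(pts); k=np.polyfit(pts[:,0],pts[:,1],1); print("yaw",np.degrees(np.arctan(k[0])),"y at x=.5176",np.polyval(k,.5176))
# axial features along column 258
for v in range(112,150): print(v,hsv[v,258],end=" ")
print()
for v in (118,122,134,137): print(v,np.round(wcast(258,v,.053,m),4),np.round(wcast(258,v,.050,m),4))
```

```text
146 240 274 [ 0.4796 -0.3128  0.035 ]
150 240 274 [ 0.4833 -0.3121  0.035 ]
154 241 274 [ 0.4869 -0.3109  0.035 ]
158 241 274 [ 0.4906 -0.3102  0.035 ]
162 240 274 [ 0.4944 -0.3099  0.035 ]
166 240 274 [ 0.4981 -0.3091  0.035 ]
170 240 274 [ 0.5019 -0.3084  0.035 ]
174 241 274 [ 0.5056 -0.3072  0.035 ]
178 241 274 [ 0.5094 -0.3064  0.035 ]
182 241 274 [ 0.5132 -0.3056  0.035 ]
186 241 274 [ 0.517  -0.3049  0.035 ]
190 241 274 [ 0.5209 -0.3041  0.035 ]
194 241 274 [ 0.5248 -0.3033  0.035 ]
198 241 274 [ 0.5287 -0.3025  0.035 ]
202 241 274 [ 0.5326 -0.3017  0.035 ]
206 241 274 [ 0.5366 -0.3009  0.035 ]
210 241 275 [ 0.5405 -0.2997  0.035 ]
214 242 274 [ 0.5445 -0.2988  0.035 ]
218 242 274 [ 0.5486 -0.298   0.035 ]
222 242 274 [ 0.5528 -0.2972  0.035 ]
226 242 274 [ 0.5569 -0.2964  0.035 ]
yaw 11.999082344014912 y at x=.5176 -0.30473596838948447
112 [  6  22 177] 113 [  6  21 174] 114 [  6  20 175] 115 [  6  20 175] 116 [  6  20 175] 117 [167  12 151] 118 [114  86 116] 119 [111 150 124] 120 [111 152 129] 121 [111 155 130] 122 [111 155 130] 123 [111 158 129] 124 [111 158 131] 125 [111 158 131] 126 [111 158 129] 127 [111 157 130] 128 [111 159 128] 129 [111 163 127] 130 [111 163 127] 131 [111 157 127] 132 [111 157 127] 133 [111 160 124] 134 [111 160 123] 135 [113 112 123] 136 [115  22 141] 137 [ 10   8 183] 138 [ 13  10 186] 139 [ 17  10 186] 140 [ 13  10 186] 141 [ 13  12 185] 142 [ 14  30 178] 143 [ 14  83 159] 144 [ 15 139 147] 145 [ 15 146 147] 146 [ 15 146 147] 147 [ 15 143 146] 148 [ 15 143 146] 149 [ 15 143 146] 
118 [ 0.4538 -0.3171  0.053 ] [ 0.4538 -0.3171  0.05  ]
122 [ 0.4572 -0.3165  0.053 ] [ 0.4572 -0.3164  0.05  ]
134 [ 0.4674 -0.3144  0.053 ] [ 0.4676 -0.3144  0.05  ]
137 [ 0.4699 -0.3139  0.053 ] [ 0.4702 -0.3139  0.05  ]
```

Request:
move_arm(moves=[5.2,0,0.06,3,0,0,-0.01,5.2,0,0,3,0,0,0,5.2,0,0,2.5,0,0,0,5.2,0,0,2,0,0,0,5.2,0,0,1.5,0,0,0,5.2,0,0,1,0,0,0,5.2,0,0,0,0,0,0])

```text
clock: 2.4
tool_pos: [0.5164, -0.3053, 0.0292]
orientation: [179.9, -0.1, -168.2]
force: [-0.4, 0.3, 1.2]
opening: 0.0519
gripper_force: 0.0
```

Request:
move_arm(moves=[1.5,0,0,0,0,0,0,1.5,0,0,0,0,0,0,1.5,0,0,0,0,0,0,1.5,0,0,0,0,0,0,1.5,0,0,0,0,0,0])

```text
clock: 2.9
tool_pos: [0.5179, -0.3054, 0.0313]
orientation: [-180.0, 0.1, -168.2]
force: [-0.1, 0.6, 4.6]
opening: 0.0287
gripper_force: 30.0
```

Request:
move_arm(moves=[1.5,0,0,-1,0,0,0,1.5,0,0,-2,0,0,0,1.5,0,0,-3,0,0,0,1.5,0,0,-4,0,0,0,1.5,0,0,-4,0,0,0,1.5,0,0,-2.5,0,0,0.073,1.5,0,0,0,0,0,0,1.5,0,0,0,0,0,0])

```text
clock: 3.7
tool_pos: [0.5174, -0.3052, 0.1965]
orientation: [-180.0, 0.1, -172.4]
force: [-0.1, 1.2, -1.1]
opening: 0.0295
gripper_force: 30.0
```

Run:
```python
from h import *
ob=ctrl.get_obs(); m=vision.camera_model("wrist")
p,d=vision.snapshot("wrist"); np.savez("w2",p=p)
Rt=R.from_euler("xyz",ob["orientation"],degrees=True)
hsv=cv2.cvtColor(p,cv2.COLOR_RGB2HSV)
def tool(u,v,zt):  # cast onto tool plane z=zt
    T=m["cam_to_world"]; a=wcast(u,v,0,m); o=Rt.inv().apply(T[:3,3]-ob["tool_pos"]); w=Rt.inv().apply(a-T[:3,3]); return o+w*(zt-o[2])/w[2]
print([ (v,*hsv[v,258]) for v in range(60,200,3)])
b=cv2.inRange(hsv,(105,100,60),(120,255,255)); b[:, :200]=0; b[:,320:]=0; b[200:]=0
c=max(cv2.findContours(b,0,2)[0],key=cv2.contourArea); x,y,w,h=cv2.boundingRect(c); print("cap",x,y,w,h)
for v in (y,y+h-1): 
  xs=np.where(b[v+2 if v==y else v-2])[0]; print(v,xs.min(),xs.max(),np.round(tool((xs.min()+xs.max())/2,v,-.0225)*1e3,1))
go([.5,0,.3],[180,0,-172.4])
cv2.imwrite("pics/w2.png",p[:,:,::-1])
```

```text
[(60, np.uint8(30), np.uint8(2), np.uint8(230)), (63, np.uint8(5), np.uint8(20), np.uint8(166)), (66, np.uint8(9), np.uint8(20), np.uint8(176)), (69, np.uint8(8), np.uint8(21), np.uint8(178)), (72, np.uint8(5), np.uint8(19), np.uint8(176)), (75, np.uint8(9), np.uint8(20), np.uint8(176)), (78, np.uint8(6), np.uint8(22), np.uint8(166)), (81, np.uint8(8), np.uint8(22), np.uint8(174)), (84, np.uint8(11), np.uint8(21), np.uint8(172)), (87, np.uint8(8), np.uint8(22), np.uint8(174)), (90, np.uint8(9), np.uint8(21), np.uint8(174)), (93, np.uint8(9), np.uint8(21), np.uint8(173)), (96, np.uint8(9), np.uint8(21), np.uint8(172)), (99, np.uint8(8), np.uint8(23), np.uint8(175)), (102, np.uint8(4), np.uint8(21), np.uint8(172)), (105, np.uint8(6), np.uint8(21), np.uint8(167)), (108, np.uint8(5), np.uint8(20), np.uint8(167)), (111, np.uint8(6), np.uint8(21), np.uint8(171)), (114, np.uint8(6), np.uint8(21), np.uint8(174)), (117, np.uint8(170), np.uint8(15), np.uint8(156)), (120, np.uint8(112), np.uint8(149), np.uint8(106)), (123, np.uint8(111), np.uint8(159), np.uint8(130)), (126, np.uint8(111), np.ui
[... 795 characters left out ...]
74, np.uint8(15), np.uint8(150), np.uint8(141)), (177, np.uint8(15), np.uint8(150), np.uint8(141)), (180, np.uint8(15), np.uint8(148), np.uint8(141)), (183, np.uint8(15), np.uint8(150), np.uint8(141)), (186, np.uint8(15), np.uint8(150), np.uint8(141)), (189, np.uint8(15), np.uint8(150), np.uint8(141)), (192, np.uint8(15), np.uint8(150), np.uint8(141)), (195, np.uint8(15), np.uint8(150), np.uint8(141)), (198, np.uint8(15), np.uint8(154), np.uint8(141))]
cap 219 116 92 84
116 265 304 [ 66.7  11.9 -22.5]
199 226 309 [ 29.9   4.8 -22.5]
at [ 0.5168 -0.305   0.1953] [ 1.7996e+02 -2.0000e-02 -1.7237e+02] F [-1.5 -0.1 -1.7] clk 3.75
shift cm [ -2.38  30.46 -10.45] turn rad [ 0.0007 -0.0003  0.0006]
```

View pics/w2.png

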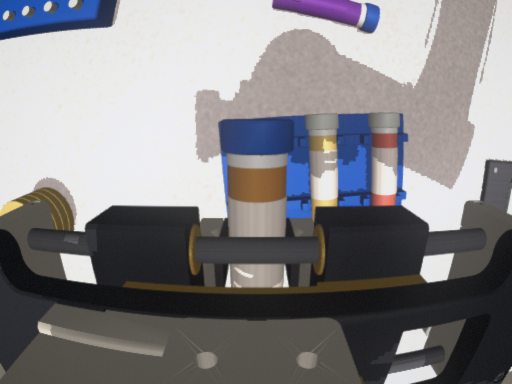

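The tube is firmly held and centred, with the cap edge 50 mm behind the TCP as expected. Next I go over the operator's side of the marker for a closer look at the cradle.

Request:
move_arm(moves=[1.5,-0.5,2,-0.5,0,0,0,1.5,-1,3.6,-0.5,0,0,0,1.5,-1,4,-0.5,0,0,0,1.5,-1,4,-0.5,0,0,0,1.5,-1,4,-0.5,0,0,0,1.5,-1,4,-0.5,0,0,0,1.5,-1,4,-0.5,0,0,0,1.5,-1,4,-0.5,0,0,0])

```text
clock: 4.55
tool_pos: [0.5517, -0.0005, 0.2344]
orientation: [-180.0, -0.2, -172.4]
force: [0.5, 0.0, -0.5]
opening: 0.0292
gripper_force: 30.0
```

Request:
move_arm(moves=[1.5,-1,3,-0.5,0,0,0,1.5,-0.5,2,0,0,0,0,1.5,0,1,0,0,0,0,1.5,0,0,0,0,0,0])

```text
clock: 4.95
tool_pos: [0.5587, 0.0603, 0.2392]
orientation: [-180.0, -0.1, -172.3]
force: [-0.4, -0.4, -0.8]
opening: 0.0291
gripper_force: 30.0
```

Run:
```python
from h import *
m=vision.camera_model("wrist")
p,d=vision.snapshot("wrist"); np.savez("w3",p=p,d=d,**m)
go([.56,.06,.24],[180,0,-172.4])
cv2.imwrite("pics/w3.png",p[:,:,::-1])
```

```text
at [0.5588 0.0595 0.2395] [-1.7997e+02 -1.3000e-01 -1.7233e+02] F [-0.3 -0.6 -1.2] clk 5.0
shift cm [-0.13  0.04 -0.05] turn rad [-0.0005 -0.0022  0.0013]
```

View pics/w3.png

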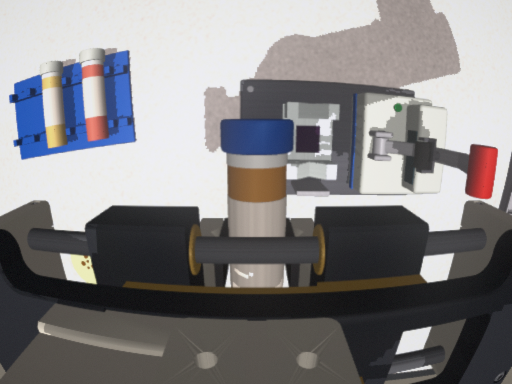

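The view shows the plate's near-left corner at (243,82), the dark gap square around (308,138), the end stop's top edge at about (313,193), the roller at (424,155) and the handle at (482,170). I refine the marker pose from these.

Run:
```python
from h import *
z=np.load("w3.npz"); p,d=z["p"],z["d"]; m=dict(vertical_fov=float(z["vertical_fov"]),cx=float(z["cx"]),cy=float(z["cy"]),cam_to_world=z["cam_to_world"])
o=np.array([.5117,.1168]); X=np.array([-.132,.991]); Y=np.array([-.991,-.132])
def mk(u,v,h):
    q=wcast(u,v,h,m)[:2]-o; return np.round([q@X*1e3,q@Y*1e3],1)
hsv=cv2.cvtColor(p,cv2.COLOR_RGB2HSV)
# plate front edge (left) near rows 85-110, and plate near edge (top)
V=cv2.GaussianBlur(hsv[...,2],(3,3),0).astype(float)
for u in (260,300,340):
    g=np.diff(V[70:100,u]); v=70+np.argmin(g)+.5; print("near edge y75",u,v,mk(u,v,.012))
for v in (90,97,104,112):
    g=np.diff(V[v,225:262]); u=225+np.argmin(g)+.5; print("left edge x-85",v,u,mk(u,v,.012))
for v in (128,138,148):
    print("gap row",v,V[v,288:350:2].astype(int).tolist())
for u in (302,308,314): print("gap col",u,V[100:200:2,u].astype(int).tolist())
# depth-based
f=192/np.tan(np.radians(m["vertical_fov"])/2); T=m["cam_to_world"]
v,u=np.mgrid[:384,:512]; du,dv=u-m["cx"],v-m["cy"]; r=np.hypot(du,dv)+1e-9; t=r/f
c=np.stack([np.sin(t)*du/r,np.sin(t)*dv/r,np.cos(t)],-1); c=c/c[...,2:]*d[...,None]; W=c@T[:3,:3].T+T[:3,3]
q=W[...,:2]-o; M=np.stack([q@X,q@Y,W[...,2]],-1)*1e3
s=(abs(M[...,0])<30)&(abs(M[...,2]-72)<4)&(M[...,1]<-45)&(M[...,1]>-75)
print("stop top",s.sum(),np.round(np.percentile(M[s],[5,50,95],axis=0),1).tolist())
# saddles: V symmetric -> fit each face
for ys in (35,-35):
  for sg in (-1,1):
    s=(abs(M[...,1]-ys)<7)&(sg*M[...,0]>4)&(sg*M[...,0]<15)&(M[...,2]>38)&(M[...,2]<60)
    if s.sum()>5: print("face",ys,sg,s.sum(),"z-39-|x|:",np.round(np.median(M[s][:,2]-39-sg*M[s][:,0]),1))
```

```text
near edge y75 260 78.5 [-58.2  75.6]
near edge y75 300 79.5 [-7.8 75.3]
near edge y75 340 82.5 [44.6 74.2]
left edge x-85 90 239.5 [-83.8  60.9]
left edge x-85 97 239.5 [-83.8  52. ]
left edge x-85 104 239.5 [-83.9  43. ]
left edge x-85 112 239.5 [-83.9  32.9]
gap row 128 [101, 96, 94, 145, 106, 54, 52, 53, 53, 54, 54, 53, 54, 54, 65, 81, 196, 241, 241, 241, 238, 211, 127, 77, 76, 76, 76, 76, 76, 76, 76]
gap row 138 [99, 93, 98, 142, 90, 55, 53, 53, 52, 53, 53, 53, 54, 54, 54, 73, 147, 171, 173, 173, 172, 166, 114, 77, 76, 76, 76, 76, 76, 76, 76]
gap row 148 [97, 91, 103, 149, 83, 53, 54, 54, 54, 55, 54, 54, 54, 54, 55, 79, 158, 185, 177, 173, 173, 168, 105, 76, 76, 77, 78, 77, 77, 78, 78]
gap col 302 [76, 99, 130, 134, 135, 135, 135, 135, 138, 158, 176, 176, 160, 79, 53, 53, 53, 53, 53, 53, 53, 53, 53, 53, 54, 56, 112, 171, 171, 164, 116, 113, 171, 193, 194, 195, 196, 196, 193, 127, 79, 79, 79, 79, 78, 104, 189, 200, 224, 237]
gap col 308 [75, 86, 124, 133, 133, 134, 134, 134, 137, 155, 174, 176, 164, 82, 54, 54, 53, 54, 53, 53, 53, 54, 53, 54, 54, 56, 106, 170, 170, 164, 124, 158, 192, 194, 195, 196, 197, 199, 153, 84, 77, 79, 79, 79, 80, 103, 188, 202, 227, 238]
gap col 314 [75, 81, 120, 132, 132, 133, 132, 133, 136, 151, 173, 175, 165, 86, 54, 57, 56, 54, 55, 54, 54, 54, 54, 54, 54, 56, 111, 190, 184, 165, 121, 148, 199, 203, 203, 205, 203, 205, 191, 105, 78, 80, 80, 79, 80, 105, 190, 204, 218, 238]
stop top 200 [[-16.4, -58.9, 69.0], [0.6, -56.2, 72.0], [17.9, -53.6, 73.0]]
face 35 -1 97 z-39-|x|: 1.3
face 35 1 133 z-39-|x|: -1.2
face -35 -1 92 z-39-|x|: 1.0
face -35 1 129 z-39-|x|: -1.0
```

Request:
move_arm(moves=[1.5,0,0,0,-0.1,0,0,1.5,0,0,0,-0.12,0,0,1.5,0,0,0,-0.12,0,0,1.5,0,0,0,-0.1,0,0,1.5,0,0,0,-0.08,0,0,1.5,0,0,0,0,0,0,1.5,0,0,0,0,0,0])

```text
clock: 5.7
tool_pos: [0.5595, 0.0576, 0.2398]
orientation: [150.3, -0.1, -172.6]
force: [0.1, -0.5, -0.1]
opening: 0.0293
gripper_force: 30.0
```

```bash
cat >> h.py <<'E'
O=np.array([.5115,.1180]); X=np.array([-.132,.991]); Y=np.array([-.991,-.132])
def tube(off=(0,0,-.0045)):
    o=ctrl.get_obs(); A=R.from_euler("xyz",o["orientation"],degrees=True); w=o["tool_pos"]+A.apply(off); q=w[:2]-O
    return np.array([q@X,q@Y,w[2]])*1e3, A
def need(t):
    c,A=tube(); D=(np.array(t)-c)/10; w=np.r_[D[0]*X+D[1]*Y,D[2]]
    o=ctrl.get_obs(); print("tube mk mm",np.round(c,1),"rpy",np.round(o["orientation"],2),"F",np.round(o["force"],1),"tool shift cm",np.round(A.inv().apply(w),2), "clk",o["clock"])
    print("tube dir yaw",np.round(A.apply([-1,0,0]),4))
E
python3 -c "
from h import *
need([0,10,100])"
```

```text
tube mk mm [-68.4 -39.5 243.7] rpy [ 1.5029e+02 -7.0000e-02 -1.7256e+02] F [ 0.1 -0.5 -0.1] tool shift cm [ 4.95 -1.2  15.87] clk 5.7
tube dir yaw [ 0.9916  0.1295 -0.0013]
```

Request:
move_arm(moves=[1.5,0.6,-0.15,1.5,0,0,0,1.5,0.6,-0.15,2.5,0,0,0,1.5,0.65,-0.15,2.5,0,0,0,1.5,0.65,-0.15,2.5,0,0,0,1.5,0.65,-0.15,2.5,0,0,0,1.5,0.6,-0.15,2,0,0,0,1.5,0.6,-0.15,1.5,0,0,0,1.5,0.6,-0.15,0.9,0,0,0])

```text
clock: 6.5
tool_pos: [0.5002, 0.1217, 0.0959]
orientation: [150.3, -0.0, -172.3]
force: [-0.4, -0.1, -0.8]
opening: 0.0288
gripper_force: 30.0
```

Request:
move_arm(moves=[1.5,0,0,0,0,0,0,1.5,0,0,0,0,0,0])

```text
clock: 6.7
tool_pos: [0.5017, 0.1209, 0.0973]
orientation: [150.3, 0.1, -172.3]
force: [0.9, -0.1, -1.1]
opening: 0.0292
gripper_force: 30.0
```

```bash
python3 -c "
from h import *
need([0,10,63])
p,d=vision.snapshot('scene'); cv2.imwrite('pics/s2.png',cv2.resize(p[80:280,240:470,::-1],None,fx=3,fy=3))"
```

```text
tube mk mm [  1.9   9.3 101.2] rpy [ 1.5025e+02  6.0000e-02 -1.7234e+02] F [ 0.9 -0.1 -1.1] tool shift cm [ 0.07 -2.06  3.22] clk 6.7
tube dir yaw [0.9911 0.1333 0.0011]
```

View pics/s2.png

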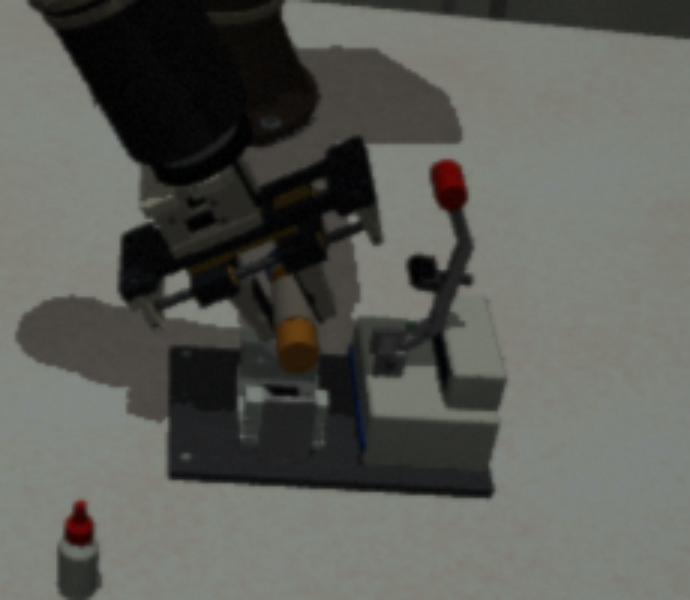

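The tube hangs over the cradle with its flat end at (298,345), and the tilted gripper is clear of the lever and roller at (422,270). Now I lower it.

Request:
move_arm(moves=[1.5,0.05,-0.4,0.7,0,0,0,1.5,0,-0.5,0.7,0,0,0,1.5,0,-0.5,0.7,0,0,0,1.5,0,-0.35,0.6,0,0,0,1.5,0,-0.25,0.4,0,0,0,1.5,0,0,0,0,0,0,1.5,0,0,0,0,0,0])

```text
clock: 7.45
tool_pos: [0.5012, 0.1188, 0.0596]
orientation: [150.2, -0.0, -172.4]
force: [-1.0, -0.1, -0.8]
opening: 0.0291
gripper_force: 30.0
```

```bash
python3 -c "
from h import *
need([0,10,60])"
```

```text
tube mk mm [-0.  10.1 63.5] rpy [ 1.5021e+02 -2.0000e-02 -1.7239e+02] F [-1.  -0.1 -0.8] tool shift cm [-0.01 -0.17  0.31] clk 7.45
tube dir yaw [ 9.912e-01  1.324e-01 -4.000e-04]
```

Request:
move_arm(moves=[1.5,0,-0.1,0.17,0,0,0,1.5,-0.4,0,0,0,0,0,1.5,-0.3,0,0,0,0,0,1.5,-0.1,0,0,0,0,0,1.5,0,0,0,0,0,0])

```text
clock: 7.95
tool_pos: [0.5093, 0.12, 0.0579]
orientation: [150.2, 0.0, -172.4]
force: [1.0, -0.0, -1.2]
opening: 0.029
gripper_force: 30.0
```

Request:
move_arm(moves=[1.5,-0.1,0,0,0,0,0,1.5,0,0,0,0,0,0])

```text
clock: 8.15
tool_pos: [0.5101, 0.1201, 0.0578]
orientation: [150.2, 0.0, -172.4]
force: [-0.1, -0.6, -1.2]
opening: 0.0294
gripper_force: 30.0
```

Request:
move_arm(moves=[1.5,-0.1,0,0,0,0,0,1.5,0,0,0,0,0,0])

```text
clock: 8.35
tool_pos: [0.5105, 0.1202, 0.0577]
orientation: [150.2, -0.1, -172.4]
force: [-1.0, -0.2, -0.3]
opening: 0.0293
gripper_force: 30.0
```

Request:
move_arm(moves=[1.5,-0.1,0,0,0,0,0,1.5,0,0,0,0,0,0])

```text
clock: 8.55
tool_pos: [0.5106, 0.1203, 0.0576]
orientation: [150.2, -0.1, -172.3]
force: [-4.8, -1.4, 1.4]
opening: 0.0293
gripper_force: 30.0
```

Request:
move_arm(moves=[1.5,-0.1,0,0,0,0,0,1.5,0,0,0,0,0,0])

```text
clock: 8.75
tool_pos: [0.5106, 0.1203, 0.0576]
orientation: [150.2, -0.2, -172.3]
force: [-6.9, -1.6, 3.8]
opening: 0.0293
gripper_force: 30.0
```

```bash
python3 -c "
from h import *
need([0,0,60])"
```

```text
tube mk mm [ 0.2  0.6 61.5] rpy [ 150.16   -0.24 -172.3 ] F [-6.9 -1.6  3.8] tool shift cm [-0.06 -0.09  0.12] clk 8.75
tube dir yaw [ 0.991   0.134  -0.0042]
```

Request:
move_arm(moves=[1.5,0,-0.05,0.08,0,0,0,1.5,0,0,0,0,0,0])

```text
clock: 8.95
tool_pos: [0.5106, 0.1203, 0.0574]
orientation: [150.1, -0.2, -172.3]
force: [-9.7, -2.4, 10.2]
opening: 0.0295
gripper_force: 30.0
```

Request:
move_arm(moves=[1.5,0,-0.05,0.08,0,0,0,1.5,0,0,0,0,0,0])

```text
clock: 9.15
tool_pos: [0.5106, 0.1203, 0.0573]
orientation: [150.1, -0.2, -172.2]
force: [-11.9, -4.3, 17.8]
opening: 0.0293
gripper_force: 30.0
```

Request:
move_arm(moves=[1.5,0,-0.03,0.05,0,0,0,1.5,0,0,0,0,0,0])

```text
clock: 9.35
tool_pos: [0.5106, 0.1203, 0.0573]
orientation: [150.1, -0.2, -172.2]
force: [-12.5, -6.1, 22.4]
opening: 0.0292
gripper_force: 30.0
```

```bash
python3 -c "
from h import *
need([0,0,60])"
```

```text
tube mk mm [ 0.1  0.5 61.2] rpy [ 1.5011e+02 -1.6000e-01 -1.7220e+02] F [-12.5  -6.1  22.4] tool shift cm [-0.05 -0.07  0.1 ] clk 9.35
tube dir yaw [ 0.9908  0.1356 -0.0028]
```

Contact is firm on the stop and in the V. I relieve the load and release.

Request:
move_arm(moves=[1.5,0,0.08,-0.13,0,0,0,1.5,0,0,0,0,0,0,4.4,0,0,0,0,0,0,4.4,0,0,0,0,0,0,4.4,0,0,0,0,0,0,4.4,0,0,0,0,0,0])

```text
clock: 9.95
tool_pos: [0.5134, 0.1205, 0.0569]
orientation: [150.2, 0.0, -172.4]
force: [-0.4, -0.5, 0.4]
opening: 0.044
gripper_force: 0.0
```

```bash
python3 -c "
from h import *
need([0,0,60])"
```

```text
tube mk mm [-0.1 -2.3 60.8] rpy [ 1.5021e+02  4.0000e-02 -1.7240e+02] F [-0.4 -0.5  0.4] tool shift cm [ 0.23 -0.03  0.07] clk 9.95
tube dir yaw [9.912e-01 1.322e-01 6.000e-04]
```

Request:
move_arm(moves=[4.4,0,0,-0.5,0,0,0,4.4,0,0,-1,0,0,0,4.4,0,0,-1.5,0,0,0,4.4,0,0,-2.5,0,0,0,4.4,0,0,-3,0,0,0,4.4,0,0,-3,0,0,0,4.4,0,0,-3,0,0,0,4.4,0,0,-2.5,0,0,0])

```text
clock: 10.75
tool_pos: [0.5245, 0.0351, 0.2074]
orientation: [150.3, 0.1, -172.4]
force: [-0.7, -0.1, -0.7]
opening: 0.044
gripper_force: 0.0
```

Request:
move_arm(moves=[0,0,0,-1,0.1,0,0,0,0,0,0,0.12,0,0,0,0,0,0,0.12,0,0,0,0,0,0,0.1,0,0,0,0,0,0,0.08,0,0,0,0,0,0,0,0,0,0,0,0,0,0,0,0])

```text
clock: 11.45
tool_pos: [0.5246, 0.032, 0.2139]
orientation: [179.9, 0.0, -172.3]
force: [-0.2, -0.4, 0.3]
opening: 0.0007
gripper_force: 0.0
```

Run:
```python
from h import *
need([0,0,60])
ob=ctrl.get_obs(); print(ob["joint_pos"],ob["opening"])
p,d=vision.snapshot("wrist"); np.savez("w4",p=p,d=d,**vision.camera_model("wrist"))
s,ds=vision.snapshot("scene"); np.savez("s4",p=s,d=ds)
a=cv2.resize(p[:,:,::-1],(480,360)); b=cv2.resize(s[120:260,280:410,::-1],(320,345)); b=cv2.copyMakeBorder(b,0,15,0,0,cv2.BORDER_CONSTANT)
cv2.imwrite("pics/c4.png",np.hstack([a,b]))
```

```text
tube mk mm [-86.9  -1.6 218.4] rpy [ 1.7992e+02  4.0000e-02 -1.7233e+02] F [-0.2 -0.4  0.3] tool shift cm [ 0.16  8.67 15.85] clk 11.45
tube dir yaw [9.911e-01 1.334e-01 7.000e-04]
[ 2.48526867e+01  7.31617702e+00 -1.98080545e+01 -6.86237278e-02
 -6.28175896e+01 -1.07153603e+02] 0.0007496061331416877
```

View pics/c4.png

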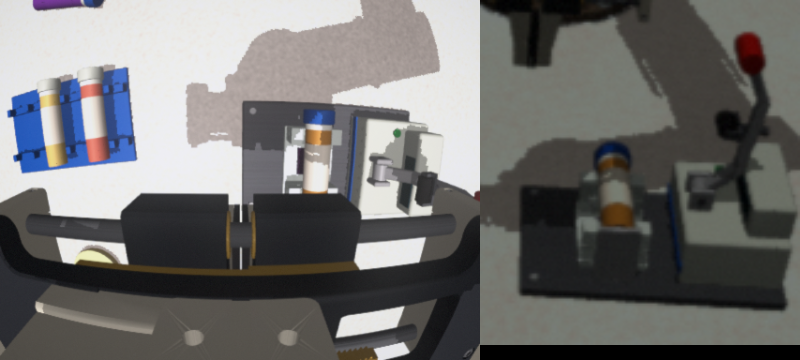

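The tube lies in the V, with its cap at (320,117) in the left panel and its amber end against the stop. The lever is upright, its handle at (748,53) in the right panel. I check the gap to the stop numerically.

Run:
```python
from h import *
z=np.load("w4.npz"); p=z["p"]; d=z["d"]; m=dict(vertical_fov=float(z["vertical_fov"]),cx=float(z["cx"]),cy=float(z["cy"]),cam_to_world=z["cam_to_world"])
hsv=cv2.cvtColor(p,cv2.COLOR_RGB2HSV)
def mk(u,v,h):
    q=wcast(u,v,h,m)[:2]-O; return np.round([q@X*1e3,q@Y*1e3],1)
b=cv2.inRange(hsv,(105,100,60),(120,255,255)); b[:,:310]=0;b[:,362]=0;b[:,362:]=0;b[160:]=0
for v in range(112,140,3):
    xs=np.where(b[v])[0]
    if len(xs)>3: print(v,xs.min(),xs.max(),mk((xs.min()+xs.max())/2,v,.060))
for u in (336,340,344):
    vs=np.where(b[:,u])[0]; print(u,vs.min(),vs.max(),"outer",mk(u,vs.min()-.5,.07),"junction",mk(u,vs.max()+.5,.078))
f=192/np.tan(np.radians(m["vertical_fov"])/2); T=m["cam_to_world"]
v,u=np.mgrid[:384,:512]; du,dv=u-m["cx"],v-m["cy"]; r=np.hypot(du,dv)+1e-9; t=r/f
c=np.stack([np.sin(t)*du/r,np.sin(t)*dv/r,np.cos(t)],-1); c=c/c[...,2:]*d[...,None]; W=c@T[:3,:3].T+T[:3,3]
q=W[...,:2]-O; M=np.stack([q@X,q@Y,W[...,2]],-1)*1e3
for y0 in range(-50,70,10):
    s=(abs(M[...,1]-y0)<5)&(abs(M[...,0])<20)&(M[...,2]>62)
    if s.sum()>9: print(y0,s.sum(),"ztop",np.round(np.percentile(M[s][:,2],90),1))
# scene: flat end and stop
C=cloud(np.load("s4.npz")["d"],vision.camera_model("scene")); q=C[...,:2]-O; M=np.stack([q@X,q@Y,C[...,2]],-1)*1e3
s=(abs(M[...,0])<14)&(M[...,2]>66)&(M[...,2]<80)&(abs(M[...,1])<80); print("scene y range",np.round(np.percentile(M[s][:,1],[1,5,95,99]),1))
```

```text
118 324 355 [-0.9 64.2]
121 324 356 [-0.2 61. ]
124 324 356 [-0.1 57.9]
127 324 356 [-0.  54.7]
130 324 356 [ 0.  51.6]
336 117 131 outer [-7.4 65.5] junction [-9.2 50.7]
340 117 132 outer [-3.2 65.7] junction [-5.1 49.9]
344 117 131 outer [ 1.  65.9] junction [-0.9 51. ]
-40 82 ztop 290.6
-30 718 ztop 290.1
-20 1062 ztop 314.8
-10 1158 ztop 315.1
0 925 ztop 315.2
10 1174 ztop 315.0
20 1130 ztop 314.8
30 2183 ztop 310.5
40 1068 ztop 306.1
50 292 ztop 77.3
60 323 ztop 77.9
scene y range [-61.8 -59.9  56.2  63. ]
```

The tube is seated, with the cap junction at y ≈ 50 mm and x ≈ 0. I will push the lever with closed fingers turned 90°, so the 19 mm side lies along the swing. The fingers start from behind the handle and then move over its top.

Request:
move_arm(moves=[0,0.16,0,-1,0,0,-0.14,0,0,0,-1,0,0,-0.14,0,0,0,-1,0,0,-0.14,0,0,0,-1,0,0,-0.14,0,0,0,-1,0,0,-0.14,0,0,0,-1,0,0,-0.14,0,0,0,-0.5,0,0,-0.14,0,0,0,0,0,0,-0.14])

```text
clock: 12.35
tool_pos: [0.5239, 0.0306, 0.2792]
orientation: [-180.0, 0.1, -108.0]
force: [0.7, -0.1, -0.2]
opening: 0.0005
gripper_force: 0.0
```

Request:
move_arm(moves=[0,0,0,0,0,0,-0.14,0,0,0,0,0,0,-0.14,0,0,0,0,0,0,-0.14,0,0,0,0,0,0,-0.03,0,0,0,0,0,0,0,0,0,0,0,0,0,0])

```text
clock: 12.95
tool_pos: [0.5234, 0.0309, 0.2782]
orientation: [-180.0, 0.0, -82.6]
force: [0.0, -0.4, -0.9]
opening: 0.0006
gripper_force: 0.0
```

```bash
cat >> h.py <<'E'
def tcp(t):
    c,A=tube((0,0,0)); D=(np.array(t)-c)/10; w=np.r_[D[0]*X+D[1]*Y,D[2]]; o=ctrl.get_obs()
    print("tcp mk mm",np.round(c,1),"rpy",np.round(o["orientation"],2),"F mk",np.round([o["force"][:2]@X,o["force"][:2]@Y,o["force"][2]],1),"shift cm",np.round(A.inv().apply(w),2),"clk",o["clock"])
E
python3 -c "
from h import *
tcp([123,0,275]); print(ctrl.get_obs()['joint_pos'])"
```

```text
tcp mk mm [-87.9  -0.3 278.2] rpy [-1.80e+02  4.00e-02 -8.26e+01] F mk [-0.4  0.  -0.9] shift cm [-21.09   0.1    0.33] clk 12.95
[ 2.48044581e+01  4.70673647e+00 -1.41733577e+01 -3.69261912e-02
 -7.11037667e+01 -1.73937170e+01]
```

Request:
move_arm(moves=[0,-2,0,0,0,0,0,0,-3,0,0,0,0,0,0,-3.1,0,0,0,0,0,0,-3,0,0,0,0,0,0,-3,0,0,0,0,0,0,-3,0,0,0,0,0,0,-2.5,0,0,0,0,0,0,-1.5,0.1,0,0,0,0])

```text
clock: 13.75
tool_pos: [0.4944, 0.242, 0.278]
orientation: [180.0, 0.0, -82.5]
force: [0.1, -0.2, 0.0]
opening: 0.0006
gripper_force: 0.0
```

Request:
move_arm(moves=[0,0,0,1,0,0,0,0,0,0,1.5,0,0,0,0,0,0,1.3,0,0,0,0,0,0,0.8,0,0,0,0,0,0,0,0,0,0])

```text
clock: 14.25
tool_pos: [0.494, 0.2395, 0.2306]
orientation: [179.9, -0.1, -82.5]
force: [-0.3, -0.4, -0.3]
opening: 0.0006
gripper_force: 0.0
```

Run:
```python
from h import *
tcp([115,0,229])
p,d=vision.snapshot("scene"); C=cloud(d,vision.camera_model("scene")); hsv=cv2.cvtColor(p,cv2.COLOR_RGB2HSV)
b=((hsv[...,0]<8)|(hsv[...,0]>172))&(hsv[...,1]>150)&(C[...,2]>.19)
q=C[b]; mq=np.c_[(q[:,:2]-O)@X,(q[:,:2]-O)@Y,q[:,2]]*1e3; print("handle",b.sum(),np.round(np.percentile(mq,[3,50,97],axis=0)).tolist())
cv2.imwrite("pics/s5.png",cv2.resize(p[60:260,260:460,::-1],None,fx=3,fy=3))
```

```text
tcp mk mm [122.7   1.3 230.6] rpy [ 1.7988e+02 -8.0000e-02 -8.2500e+01] F mk [-0.4  0.3 -0.3] shift cm [ 0.77 -0.13  0.16] clk 14.25
handle 204 [[21.0, -41.0, 216.0], [93.0, -12.0, 234.0], [138.0, 556.0, 513.0]]
```

View pics/s5.png

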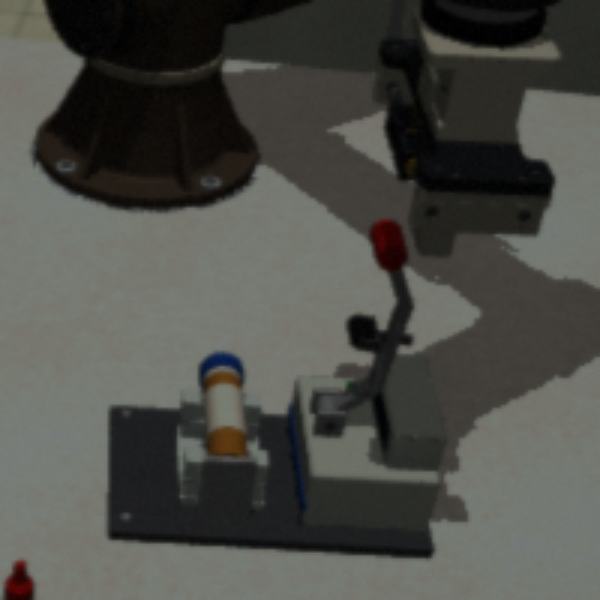

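The fingers stand behind the red handle at (388,245), with tips at about handle-centre height. I push along the arc.

Request:
move_arm(moves=[0,0.8,-0.13,0.35,0,0,0,0,1.5,0,-0.15,0,0,0,0,1.5,0,-0.15,0,0,0,0,1.5,0,0.15,0,0,0,0,1.5,0,0.15,0,0,0,0,1.45,0,0.4,0,0,0,0,1.45,0,0.4,0,0,0])

```text
clock: 15.0
tool_pos: [0.5086, 0.1433, 0.2203]
orientation: [-180.0, 0.0, -82.5]
force: [0.3, 2.4, -0.8]
opening: 0.0002
gripper_force: 1.1
```

```bash
cat >> h.py <<'E'
def handle():
    p,d=vision.snapshot("scene"); C=cloud(d,vision.camera_model("scene")); hsv=cv2.cvtColor(p,cv2.COLOR_RGB2HSV)
    M=np.stack([(C[...,:2]-O)@X,(C[...,:2]-O)@Y,C[...,2]],-1)*1e3
    b=((hsv[...,0]<8)|(hsv[...,0]>172))&(hsv[...,1]>150)&(abs(M[...,1])<40)&(abs(M[...,0])<150)&(M[...,2]>60)
    print("handle px",b.sum(), np.round(np.percentile(M[b],[5,50,95],axis=0)).tolist() if b.any() else ""); return p
E
python3 -c "
from h import *
tcp([0,0,205]); handle()"
```

```text
tcp mk mm [ 25.4  -0.5 220.3] rpy [-1.7999e+02  2.0000e-02 -8.2460e+01] F mk [ 2.4 -0.6 -0.8] shift cm [2.54 0.05 1.52] clk 15.0
handle px 132 [[-2.0, -30.0, 204.0], [6.0, -16.0, 217.0], [37.0, 6.0, 386.0]]
```

Request:
move_arm(moves=[0,1.25,0.05,0.75,0,0,0,0,1.25,0,0.75,0,0,0,0,1.15,0,0.45,0,0,0,0,1.15,0,0.45,0,0,0,0,1,0,0.9,0,0,0,0,1,0,0.9,0,0,0,0,0.85,0,0.95,0,0,0,0,0.85,0,0.95,0,0,0])

```text
clock: 15.85
tool_pos: [0.5193, 0.0595, 0.1587]
orientation: [180.0, -0.0, -82.4]
force: [-1.2, 1.3, 1.9]
opening: 0.0004
gripper_force: 1.0
```

```bash
python3 -c "
from h import *
tcp([-78,0,116.4]); handle()"
```

```text
tcp mk mm [-59.   -0.  158.7] rpy [180.    -0.   -82.44] F mk [1.4 1.  1.9] shift cm [1.9  0.   4.23] clk 15.85
handle px 95 [[-69.0, -34.0, 136.0], [-58.0, -17.0, 148.0], [102.0, 21.0, 503.0]]
```

Request:
move_arm(moves=[0,0.6,0,1,0,0,0,0,0.7,0,1,0,0,0,0,0.3,0,1.1,0,0,0,0,0.3,0,1.1,0,0,0,0,0.1,0,0.6,0,0,0,0,0.1,0,0.5,0,0,0,0,0,0,0,0,0,0])

```text
clock: 16.6
tool_pos: [0.5218, 0.0392, 0.106]
orientation: [179.9, -0.0, -82.4]
force: [-0.7, -3.0, 4.7]
opening: 0.0006
gripper_force: 2.1
```

Request:
move_arm(moves=[0,0,0,0.4,0,0,0,0,0,0,0.4,0,0,0,0,0,0,0.2,0,0,0,0,0,0,0,0,0,0])

```text
clock: 17.0
tool_pos: [0.5221, 0.0389, 0.0972]
orientation: [180.0, -0.1, -82.4]
force: [-0.4, -6.6, 9.0]
opening: 0.0004
gripper_force: 4.3
```

```bash
python3 -c "
from h import *
tcp([-80,0,94]); handle()"
```

```text
tcp mk mm [-79.8  -0.   97.2] rpy [ 1.80e+02 -7.00e-02 -8.24e+01] F mk [-6.5  1.3  9. ] shift cm [0.02 0.   0.32] clk 17.0
handle px 113 [[-85.0, -22.0, 72.0], [-71.0, -17.0, 86.0], [124.0, 22.0, 463.0]]
```

The tip seems to ride on the handle's outer side (−6.5 N sideways), so I shift 3 mm back toward the handle centre and then press down.

Request:
move_arm(moves=[0,-0.3,0,0,0,0,0,0,0,0,0,0,0,0])

```text
clock: 17.25
tool_pos: [0.5219, 0.0421, 0.0975]
orientation: [-180.0, -0.0, -82.4]
force: [0.0, -5.1, 8.9]
opening: 0.0004
gripper_force: 4.2
```

Request:
move_arm(moves=[0,0,0,0.2,0,0,0,0,0,0,0,0,0,0])

```text
clock: 17.45
tool_pos: [0.5219, 0.042, 0.0955]
orientation: [-180.0, -0.1, -82.4]
force: [1.2, -6.9, 9.0]
opening: 0.0003
gripper_force: 4.6
```

Request:
move_arm(moves=[0,0,0,0.15,0,0,0,0,0,0,0,0,0,0])

```text
clock: 17.65
tool_pos: [0.5219, 0.0419, 0.094]
orientation: [-180.0, -0.1, -82.4]
force: [-0.0, -7.4, 9.4]
opening: 0.0003
gripper_force: 4.9
```

```bash
python3 -c "
from h import *
tcp([-84,0,94]); p=handle()
cv2.imwrite('pics/s6.png',cv2.resize(p[140:270,280:420,::-1],None,fx=4.5,fy=4.5,interpolation=cv2.INTER_CUBIC))"
```

```text
tcp mk mm [-76.8  -0.3  94. ] rpy [-1.7997e+02 -6.0000e-02 -8.2400e+01] F mk [-7.3  1.   9.4] shift cm [0.72 0.03 0.01] clk 17.65
handle px 117 [[-94.0, -34.0, 69.0], [-73.0, -17.0, 84.0], [100.0, 14.0, 460.0]]
```

View pics/s6.png

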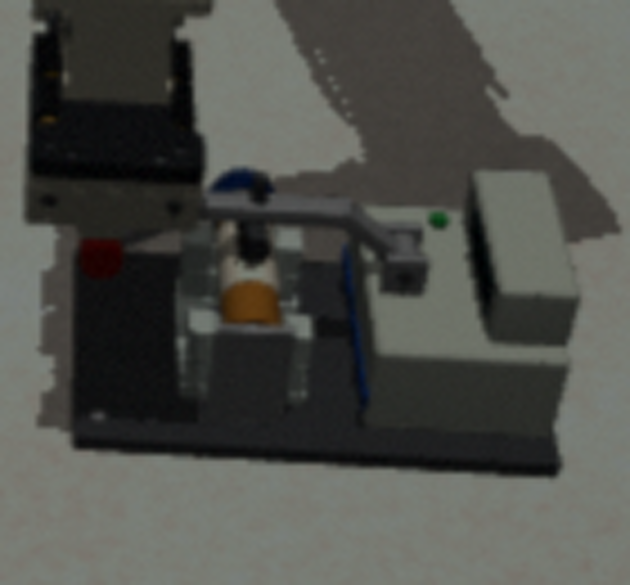

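The lever is nearly level, with its handle at (101,258) and the bar sloping up right next to the finger. The sideways force suggests the finger edge touches the bar's slope, so I move 6 mm outward onto the handle.

Request:
move_arm(moves=[0,0.3,0,0,0,0,0,0,0.3,0,0,0,0,0,0,0,0,0,0,0,0])

```text
clock: 18.0
tool_pos: [0.5233, 0.0379, 0.0942]
orientation: [-179.8, 0.1, -82.4]
force: [-2.2, 4.3, 8.5]
opening: 0.0005
gripper_force: 4.5
```

Request:
move_arm(moves=[0,0,0,0.1,0,0,0,0,0,0,0,0,0,0])

```text
clock: 18.2
tool_pos: [0.5234, 0.0379, 0.0935]
orientation: [-179.8, 0.1, -82.4]
force: [-2.5, 3.0, 12.2]
opening: 0.0007
gripper_force: 6.1
```

Request:
move_arm(moves=[0,0,0,0.1,0,0,0,0,0,0,0,0,0,0])

```text
clock: 18.4
tool_pos: [0.5234, 0.0379, 0.0929]
orientation: [-179.8, 0.1, -82.4]
force: [-4.0, 3.8, 16.5]
opening: 0.0001
gripper_force: 8.0
```

Request:
move_arm(moves=[0,0,0,0.1,0,0,0,0,0,0,0,0,0,0])

```text
clock: 18.6
tool_pos: [0.5235, 0.0378, 0.0922]
orientation: [-179.8, 0.1, -82.4]
force: [-5.9, 3.5, 18.9]
opening: 0.0003
gripper_force: 9.9
```

Request:
move_arm(moves=[0,0,0,0.1,0,0,0,0,0,0,0,0,0,0,0,0,0,0,0,0,0])

```text
clock: 18.9
tool_pos: [0.5235, 0.0378, 0.0917]
orientation: [-179.8, 0.1, -82.4]
force: [-6.2, 3.1, 23.2]
opening: 0.0004
gripper_force: 11.6
```

Run:
```python
from h import *
tcp([-80,0,94]); p=handle()
s=cv2.resize(p[140:270,280:420,::-1],(420,390),interpolation=cv2.INTER_CUBIC)
t,d=vision.snapshot("top"); t=cv2.resize(t[150:250,100:195,::-1],(370,390),interpolation=cv2.INTER_CUBIC)
cv2.imwrite("pics/f.png",cv2.convertScaleAbs(np.hstack([s,t]),alpha=1.6))
```

```text
tcp mk mm [-81.   -1.3  91.7] rpy [-1.798e+02  7.000e-02 -8.236e+01] F mk [ 3.9  5.8 23.2] shift cm [-0.1   0.13 -0.24] clk 18.9
handle px 104 [[-101.0, -34.0, 67.0], [-73.0, -17.0, 82.0], [84.0, 9.0, 453.0]]
```

View pics/f.png

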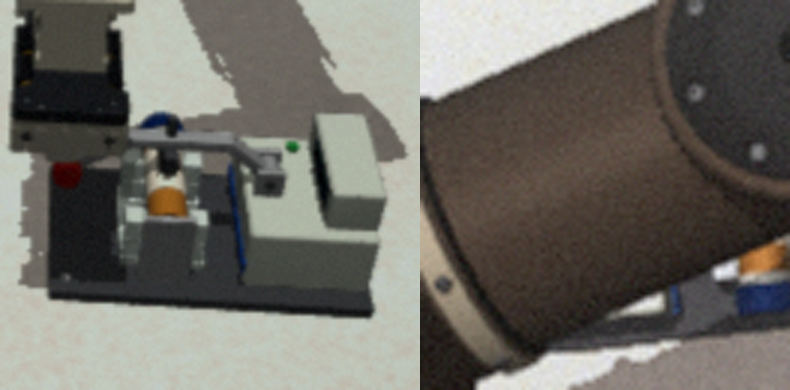

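The left panel shows the lever level with its roller on the tube and the fingers on the handle. The force was flat at about 9 N down to TCP z = 94 mm, the height predicted for fully down. Below that it rose stiffly to 23 N, so the lever is on its stop. I hand the job in while holding it there.

```bash
python3 -c "
from h import *
tcp([-80,0,94]); print(ctrl.close_job())"
```

```text
tcp mk mm [-81.   -1.3  91.7] rpy [-1.7979e+02  8.0000e-02 -8.2370e+01] F mk [ 3.4  6.7 22.8] shift cm [-0.1   0.13 -0.23] clk 19.0
the job is handed in; nothing more can be done
None
```

I laid the blue-capped tube in the V-cradle, flat end against the end stop, released it, swung the lever down to its stop, and handed the job in at 19 s with the arm still holding the lever down at about 23 N; the judge's verdict was not shown.

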